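# Hang a bangle on the display stand and snap the end cap on

## Task

Hang the green bangle from the rack on the steel bar of the bangle stand, so that it hangs there by itself between the pink bangle and the bar's upturned tip. Then put the brass cap on the stud on that tip and press it down until it clicks, and keep pressing past the click until it is fully home. Finish while still holding the cap firmly pressed down, and leave all the other things on the stall as they are.

Things in the scene. Friction and masses are not known exactly. Their poses are not given: they have to be found in the camera images.
- bangle_green: The bangle to hang: dark green (malachite) stone bangle, rigid ring: outer diameter 84, hole 64, 14 thick along its axis, 85 g. Origin at the ring's centre; own x is the ring's axis, z up at the start. Starts upright in one of the rack's three pockets.
- rack: Wooden block 226 x 90 x 24, fixed. Origin: centre of its underside; own x the long way. Three pockets (17 along x, 66 along y, 14 deep) at x = -72, 0, +72; each holds one bangle standing upright, axis along the rack's x, centre 52 above the table, top at 94; 58 clear between neighbouring bangles.
- bangle_amber: Amber-orange stone bangle, rigid ring: outer diameter 84, hole 64, 14 thick along its axis, 85 g. Origin at the ring's centre; own x is the ring's axis, z up at the start. Stands in the rack; stays there.
- bangle_blue: Dark blue stone bangle, rigid ring: outer diameter 84, hole 64, 14 thick along its axis, 85 g. Origin at the ring's centre; own x is the ring's axis, z up at the start. Stands in the rack; stays there.
- stand: Fixed bangle stand: dark wooden base 250 x 110 x 18, steel post at x = -105, and from its top a level steel bar 12 in diameter along own +x, axis 160 above the table; its free end turns up 90 degrees at x = 100 into a tip with collar and stud. Origin on the table below the bar (y = 0 is the bar). A bangle hanging on the bar has its centre at height 134, its axis along the bar.
- bar_mid (a point): Point on the bar's axis, 160 above the table, at the stand's x = 0; axes as the stand's. The straight bar runs from x = -90 to +88; a good place for the green bangle is x = +10 to +40. The ring goes on lengthwise over the tip: bar and tip together span heights 154 to 196, the ring's hole 64.
- stud_seat (a point): Centre of the top face of the tip's steel collar (22 in diameter; stand's x = 100, y = 0, 180 above the table); z up. The brass stud rises from it: 11 in diameter, round top, 16 high. Four steel spring balls stick out of its sides to a diameter of 19, centres 9.5 above the collar. The cap's underside rests on the collar when fully home.
- bangle_pink: Pink stone bangle, rigid ring: outer diameter 84, hole 64, 14 thick along its axis, 85 g. Origin at the ring's centre; own x is the ring's axis, z up at the start. Hangs on the bar near the post (stand's x -75 to -65); stays.
- cap: Knurled brass snap cap, 28 in diameter, 27 high, 40 g, mouth down on the table. Origin: centre of its underside, z up. Mouth lip 15 in diameter, 3 high, cavity above it 21 wide. It meets the stud's balls 13 above the collar; pushing on takes 8 to 12 N; about 6 above it the balls spring out over the lip (click: force drops, they pull the cap down); pushed on, it stops on the collar, home.
- quartz_tower: Clear six-sided quartz point, 44 across, 100 high, loose, stands behind. Origin under its foot. Stays.
- labradorite: Dark polished stone, 66 x 43, 90 high, loose, to the left. Origin under its foot. Stays.
- amethyst: Purple polished stone, 60 x 48, 85 high, loose, behind the rack. Origin under its foot. Stays.
- gem_jar: Clear jar with black lid, 47 in diameter, 48 high, loose, before the stand. Origin under its foot. Stays.
There are look-alikes about, which are no part of the job. Of the things shaped like the cap, the brass one is meant.

How it is judged:
On the way, in this order (a step that is already met when the one before it is completed fails the run):
1. the green bangle hangs by itself on the bar of the stand, let go (x of bangle_green in the frame of stand between -0.055 and 0.082 m and y of bangle_green in the frame of stand between -0.014 and 0.014 m and z of bangle_green in the frame of stand between 0.125 and 0.141 m and angle between the x axis of bangle_green and the x axis of stand, either way round below 0.6 rad and contact force between bangle_green and stand above 0.2 N and contact force between bangle_green and the arm below 0.05 N and contact force between bangle_green and the fingers below 0.05 N and contact force between bangle_green and cap below 0.05 N and linear speed of bangle_green below 0.05 m/s), for 0.3 s.
2. the cap has clicked onto the stud and is fully home on the collar (horizontal distance between cap and stud_seat below 0.003 m and z of cap in the frame of stud_seat below 0.0018 m and angle between cap's own z axis and vertical below 0.12 rad), for 0.1 s.
At the end, for the whole second after the job is handed in: The green bangle hangs freely on the bar, axis within 34 deg of the bar's, centre 19-35 mm below it and within 14 mm sideways, at rest, touching neither robot nor cap. The cap is on the stud within 3 mm, upright, underside within 1.8 mm of the collar, and the gripper presses it down with over 5 N (all of step 1 and all of step 2 and contact force between cap and stand above 5 N and contact force between cap and the fingers above 2 N); the arm keeps its last pose, push and grip.
It fails at once if another bangle is knocked or carried off (moved over 30 mm) (distance of any of bangle_amber, bangle_blue, bangle_pink from where it was at the start of the episode above 0.03 m).
It fails at once if a stone or the jar is knocked or carried off (moved over 30 mm) (distance of any of quartz_tower, labradorite, amethyst, gem_jar from where it was at the start of the episode above 0.03 m).
It also fails if it takes over 67 s, if anything falls off the work surface, if the arm or the gripper's body presses on something with over 40 N, if the wrist force passes 120 N, or if a joint passes its speed limit or range.

## Robot

A 6-joint arm with a two-finger parallel gripper is mounted at the origin on the work surface. World frame = base frame: x ahead of the robot, y to its left, z up, the work surface at z = 0. Lengths are in m, angles in rad, forces in N, time in s.
With the tool pointing down it reaches from about 0.35 to 0.85 m from the base axis. Payload 8.1 kg.
Tool frame: the origin (TCP) lies on the mounting face of the last link; the fingertips stand 186 mm ahead of it and the grasp point (between the pads) lies 167 mm ahead of it; z points along the fingers, y is the line along which they close (so a half turn about z gives the same grasp; the last joint's range is limited). The gripper opens to 93 mm and grips with 3 to 60 N. Pads are 15 mm wide; open, the fingers measure 128 mm over their backs; the gripper's body (75 mm by 188 mm) begins 65 mm behind the grasp point.
Start: joints at [-1.255, 0.13, 1.488, -0, 1.523, -0.085], TCP at [0.234, -0.552, 0.405] pointing down, gripper open.
Joint ranges: [-2.96, 2.96], [-0.89, 2.26], [0.02, 2.5], [-1.34, 4.48], [0, 2.73], [-2.66, 2.66]. Speed limits (rad/s): [2.39, 2.39, 2.79, 3.14, 3.14, 3.14].

## Interface

Orientations are given as a rotation vector (axis times angle).
In Python, from plant import * gives the robot as it stands. The module is installed in compiled form; this text tells all that it offers.
- The arm moves only by the tool arm_command, never from a script. Its argument "increments" is a list of rows, each a list of 6 numbers: the shift along the tool's x, y, z in units of 0.2 m (1.0 is 0.2 m), then the turn, a rotation vector about the tool's x, y, z in units of pi rad (1.0 is pi rad). A call has exactly 5 rows; each row is the pose to reach, as a shift and turn from the pose commanded when the call began, along the tool's axes at that moment, turning the shorter way round; what a row does not reach only later rows make up. A row lasts 1/8 s, in which the tool goes at most 62.5 mm and 10.7 degrees, less where a joint would pass 70% of its speed; a pose out of reach is approached as far as the arm can. A call with a number of a shift or a turn outside -1 to 1 is refused whole. A call with a gripper value outside its range is refused whole. "fingers" is the closure, from -1 (fully open) to 1 (shut), set as the call begins (left out, the last holds). The fingers move at their own pace and stop on an object; "force" is the grip in N (left out, the last holds). Time passes only in rows, so rows that repeat a pose let the fingers close, or fill a call up. It gives the time, the measured TCP pose, the force, the opening and the grip force at its end, in the units of the state.
- read_state(): the state, without advancing time (a new reading comes with each control period).
- read_camera(name): name is "scene" or "side" or "wrist"; returns a dict with "image" (420x560x3 uint8, red, green, blue), "fx", "fy", "cx", "cy" (pixels), "T" (4x4, takes a point from camera to world coordinates). Camera axes: x right, y down, z forward; pixel columns grow to the right and rows downward; lengths in m; the calibration is good to about 2 mm. A picture is of the moment at which its call begins. There is no depth.
- close_job(): hands the job in; it is judged then, once.
The state is a dict: "t": time; "q": joint angles; "dq": joint speeds; "joint_torque": joint torques, N m; "tool_pos": TCP position; "orientation": TCP orientation; "force": force on the tool from outside, world axes, zero at the start; "wrist_torque": the same for the moment, N m; "opening": finger opening in m; "gripper_force": force on a finger pad.
Only numpy, scipy, OpenCV 4.12 (cv2) and the standard library are available. Lean on these libraries where they do the work, as an engineer would, in place of code of your own. Each camera call takes 0.05 s, during which the arm holds its last target. There are 200 camera calls.

## Working session

There is one attempt and no reset: what is moved stays moved. The work goes in short steps, Python scripts to look and compute and a tool call to move; the robot and the scene stay as the last step left them, time stands still between calls to the robot, and variables do not carry over. Pictures are saved under pics/ and viewed, at most 10 in all, crops included, and the job is handed in when it is done.

Besides the shell and the picture viewer there is one more tool, called after "Call:" by a JSON object that holds its "name" and its "arguments", one argument or row to a line. arm_command: Moves the arm, as the interface text tells. Shifts and turns lie within -1 to 1; 1 stands for 0.2 m of shift or pi rad of turn. Its arguments: {"type":"object","properties":{"increments":{"type":"array","items":{"type":"array","items":{"type":"number","minimum":-1,"maximum":1}}},"fingers":{"type":"number"},"force":{"type":"number"}},"required":["increments"]}

```bash
mkdir -p pics; python3 - <<'E'
from plant import *
import cv2,numpy as np
s=read_state();print(s)
ims=[]
for n in("scene","side","wrist"):
    c=read_camera(n);cv2.imwrite(f"pics/{n}0.png",c["image"][:,:,::-1]);print(n,c["fx"],c["cx"],c["cy"],np.round(c["T"],3).tolist())
E
```

```text
{'t': 0.0, 'q': array([-1.25541202e+00,  1.31134239e-01,  1.48927467e+00, -1.77511898e-05,
        1.52298786e+00, -8.53840491e-02]), 'dq': array([-7.51945257e-04, -1.20704050e-03,  2.36839942e-04,  5.64168381e-05,
        8.78584772e-05, -2.35057979e-03]), 'joint_torque': array([ 3.29138211e-04, -5.59835565e+01, -4.91757739e+01,  7.68193323e-02,
        3.52111564e-02, -1.31708880e-04]), 'tool_pos': array([ 0.23403054, -0.55222736,  0.40370576]), 'orientation': array([-3.07697533e+00, -6.24965933e-01,  3.52645149e-04]), 'force': array([-0.4088454 ,  0.53764903,  0.06688596]), 'wrist_torque': array([-0.04663171, -0.0065569 , -0.01193564]), 'gripper_force': 0.0, 'opening': 0.09279829271897523}
scene 424.6840989595499 281.668626073447 206.72162940818984 [[-0.767, 0.371, -0.523, 1.051], [0.641, 0.452, -0.62, 0.574], [0.006, -0.811, -0.585, 0.666], [0.0, 0.0, 0.0, 1.0]]
side 440.12185644191163 280.6121425518574 206.70244532294868 [[0.976, -0.144, 0.161, 0.399], [-0.215, -0.69, 0.691, -0.692], [0.012, -0.709, -0.705, 0.844], [0.0, 0.0, 0.0, 1.0]]
wrist 314.18241926578725 282.3415785235293 211.97709974371426 [[0.39, -0.88, -0.272, 0.31], [-0.921, -0.373, -0.113, -0.52], [-0.002, 0.294, -0.956, 0.384], [0.0, 0.0, 0.0, 1.0]]
```

View pics/scene0.png

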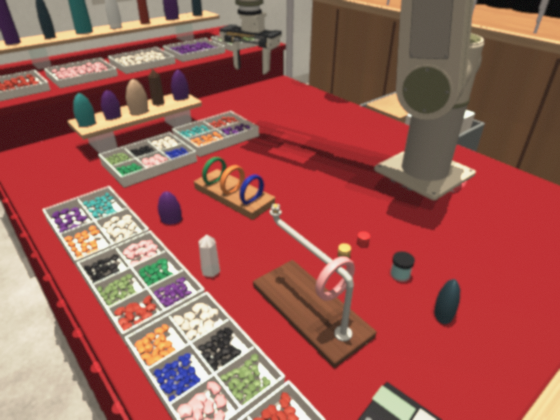

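View pics/side0.png

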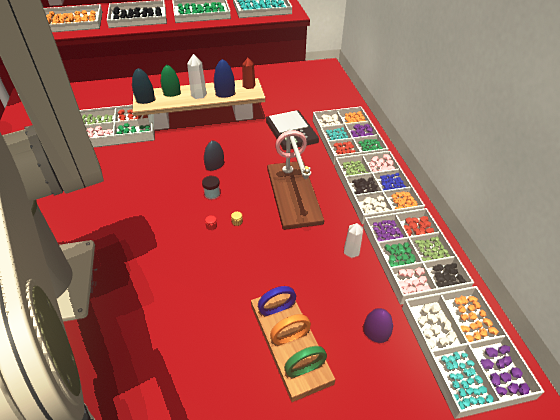

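The scene view shows the stand with its tip at about (276,210), the pink ring at (335,278), the brass cap at (344,250), a red decoy at (363,239) and the green ring at (215,170). In the side view the tip is at about (307,172), the cap at (237,218) and green at (306,361). Next I'll zoom in on the stand and measure with masks.

```bash
cat > h.py <<'E'
import numpy as np,cv2
def ray(c,u,v):
    d=np.array([(u-c["cx"])/c["fx"],(v-c["cy"])/c["fy"],1.]);T=np.array(c["T"])
    d=T[:3,:3]@d;return T[:3,3],d/np.linalg.norm(d)
def onz(c,p,z):
    o,d=ray(c,*p);return o+d*(z-o[2])/d[2]
def tri(c1,p1,c2,p2):
    o1,d1=ray(c1,*p1);o2,d2=ray(c2,*p2)
    s=np.linalg.lstsq(np.c_[d1,-d2],o2-o1,rcond=None)[0]
    a,b=o1+s[0]*d1,o2+s[1]*d2
    return (a+b)/2,np.linalg.norm(a-b)
def proj(c,P):
    T=np.array(c["T"]);q=T[:3,:3].T@(np.array(P)-T[:3,3]);return np.array([c["fx"]*q[0]/q[2]+c["cx"],c["fy"]*q[1]/q[2]+c["cy"]])
def mask(c,h0,h1,s,v,box):
    hsv=cv2.cvtColor(c["image"],cv2.COLOR_RGB2HSV)
    m=cv2.inRange(hsv,(h0,s,v),(h1,255,255));x0,y0,x1,y1=box
    k=np.zeros_like(m);k[y0:y1,x0:x1]=m[y0:y1,x0:x1];return k
def cen(m):
    n,l,st,ce=cv2.connectedComponentsWithStats(m)
    i=1+np.argmax(st[1:,4]);return ce[i],st[i].tolist()
E
python3 - <<'E'
from plant import *
from h import *
S=read_camera("scene");D=read_camera("side")
a=S["image"][190:360,230:400,::-1];b=D["image"][110:240,200:340,::-1]
cv2.imwrite("pics/z.png",np.hstack([cv2.resize(a,(400,400),interpolation=2),cv2.resize(b,(400,371),interpolation=2)[:371].copy() if 0 else cv2.copyMakeBorder(cv2.resize(b,(400,371),interpolation=2),0,29,0,0,0)]))
for n,h,bs,bd in(("green",(45,85,80,30),(195,145,230,190),(280,340,330,380)),("amber",(8,18,150,120),(218,160,246,196),(268,312,316,348)),("blue",(112,128,120,40),(236,170,268,208),(255,284,300,316)),("cap",(20,35,90,80),(334,240,356,260),(228,208,246,228)),("pink",(0,0,0,0),None,None)):
    if bs is None: continue
    ps,ss=cen(mask(S,*h,bs));pd,sd=cen(mask(D,*h,bd))
    # bounding box centre
    q=lambda s:(s[0]+s[2]/2-.5,s[1]+s[3]/2-.5)
    print(n,ps.round(1),ss,pd.round(1),sd,*tri(S,ps,D,pd),'bbox',*tri(S,q(ss),D,q(sd)))
E
```

```text
green [210.8 168.9] [203, 158, 22, 27, 138] [303.8 355.2] [285, 346, 41, 26, 333] [ 0.54061985 -0.32563255  0.06252823] 0.014997124349711542 bbox [ 0.53830555 -0.32597011  0.05375797] 0.004859433506347062
amber [230.3 178.8] [220, 165, 24, 30, 309] [290.4 330.6] [268, 314, 48, 34, 828] [ 0.52472746 -0.26318715  0.05332589] 0.0048914015725796895 bbox [ 0.52517557 -0.26128502  0.05157512] 1.8250820138406806e-05
blue [250.2 187.4] [241, 176, 22, 27, 155] [274.6 292.6] [260, 286, 35, 19, 183] [ 0.51426961 -0.17948133  0.06492561] 0.012946704053032995 bbox [ 0.51524918 -0.17976747  0.05882106] 0.0044815418958820295
cap [344.  247.9] [339, 244, 11, 9, 73] [236.4 215.3] [232, 212, 10, 9, 64] [0.46737143 0.10531533 0.02225427] 0.0012539992930098705 bbox [0.46694262 0.10446958 0.02097543] 9.821175230004147e-05
```

View pics/z.png

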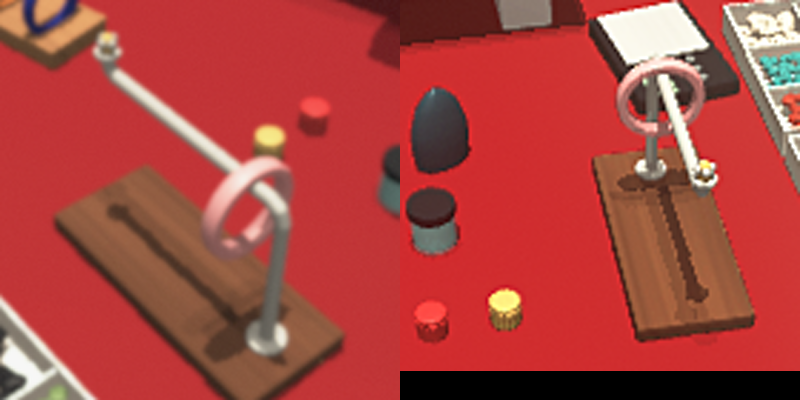

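The zoom shows the collar and stud (left panel (107,58) and (107,38), right panel (705,180) and (706,165)), the post foot, the base corners and the pink ring near the post.

```bash
python3 - <<'E'
from plant import *
from h import *
S=read_camera("scene");D=read_camera("side")
zs=lambda u,v:(230+u*.425,190+v*.425); zd=lambda u,v:(200+(u-400)*.35,110+v*.3504)
print("collar",*tri(S,zs(107,60),D,zd(705,182)));print("stud",*tri(S,zs(107,37),D,zd(706,163)))
print("foot",onz(S,zs(268,340),.022),onz(D,zd(650,169),.022))
print("scorners",[onz(S,zs(*p),.018).round(4).tolist() for p in((55,219),(148,168),(343,336))])
print("dcorners",[onz(D,zd(*p),.018).round(4).tolist() for p in((595,156),(637,330),(752,318))])
print("bar at y, scene:",[onz(S,zs(*p),.16).round(4).tolist() for p in((118,76),(160,110),(200,142),(282,205))])
print("bar side:",[onz(D,zd(*p),.16).round(4).tolist() for p in((668,82),(675,107),(682,130),(690,155))])
# rack top quad
for c,b in((D,(240,280,345,405)),(S,(185,150,285,220))):
    m=mask(c,9,22,60,90,b);k=max(cv2.findContours(m,0,2)[0],key=cv2.contourArea);h=cv2.convexHull(k)
    q=cv2.approxPolyDP(h,4,True)[:,0];print("rack",[(p.tolist(),onz(c,p,.024)[:2].round(3).tolist()) for p in q])
for n in("quartz",):pass
print("jar",*tri(S,(402,268),D,(211,188)),"labr",onz(S,(447,318),0),"quartz",onz(S,(209,272),0),onz(D,(352,256),0))
E
```

```text
collar [0.63567415 0.06276794 0.17057299] 0.000535496674246617
stud [0.634616   0.06114894 0.19243846] 0.001068522717516071
foot [0.64324831 0.27020892 0.022     ] [0.63876851 0.25998958 0.022     ]
scorners [[0.6915, 0.058, 0.018], [0.5846, 0.0611, 0.018], [0.5924, 0.3034, 0.018]]
dcorners [[0.5891, 0.2963, 0.018], [0.578, 0.0494, 0.018], [0.6829, 0.0425, 0.018]]
bar at y, scene: [[0.6334, 0.0747, 0.16], [0.6357, 0.1293, 0.16], [0.6374, 0.1769, 0.16], [0.6387, 0.2621, 0.16]]
bar side: [[0.6425, 0.2171, 0.16], [0.6398, 0.1794, 0.16], [0.6378, 0.1461, 0.16], [0.6361, 0.1113, 0.16]]
rack [([251, 300], [0.46, -0.156]), ([295, 301], [0.554, -0.179]), ([309, 321], [0.571, -0.233]), ([333, 384], [0.58, -0.371]), ([291, 400], [0.496, -0.383])]
rack [([195, 181], [0.586, -0.357]), ([202, 170], [0.539, -0.397]), ([235, 165], [0.447, -0.359]), ([273, 196], [0.463, -0.16]), ([277, 212], [0.5, -0.097]), ([252, 218], [0.564, -0.117]), ([198, 189], [0.6, -0.316])]
jar [0.41411973 0.22834064 0.01792823] 0.0009247829174098207 labr [0.44359445 0.36263779 0.        ] quartz [ 0.7369787  -0.04546591  0.        ] [ 0.72538412 -0.06788544  0.        ]
```

```bash
cat >> h.py <<'E'
from scipy.spatial.transform import Rotation as R
def plan(s,tip,ang,tilt=None):
    """tip: wanted TCP pos; ang: wanted yaw (deg) of tool y, tool straight down"""
    r=R.from_rotvec(s["orientation"]);a=np.radians(ang)
    y=np.array([np.cos(a),np.sin(a),0]);z=np.array([0,0,-1.]);W=R.from_matrix(np.c_[np.cross(y,z),y,z])
    d=r.inv().apply(np.array(tip)-s["tool_pos"])/.2;w=(r.inv()*W).as_rotvec()/np.pi
    print("inc",d.round(3).tolist(),w.round(4).tolist());return np.r_[d,w]
def st(s):
    y=R.from_rotvec(s["orientation"]).as_matrix()[:,1]
    print("t",round(s["t"],2),"pos",s["tool_pos"].round(4),"yaw",np.degrees(np.arctan2(y[1],y[0])).round(2),"F",s["force"].round(2),"op",round(s["opening"],4),"g",round(s["gripper_force"],1),"q",s["q"].round(2))
E
python3 - <<'E'
from plant import *
from h import *
s=read_state();st(s)
S=read_camera("scene");print("decoy",onz(S,(363,239),.013),"cap",onz(S,(344,249),.013))
plan(s,(0.53,-0.345,0.36),-81)
E
```

```text
t 0.35 pos [ 0.2341 -0.5524  0.4045] yaw -67.04 F [-0.05 -0.05  0.12] op 0.0931 g 0.0 q [-1.26  0.13  1.49 -0.    1.52 -0.09]
decoy [0.40106268 0.10516538 0.013     ] cap [0.46234211 0.10107379 0.013     ]
inc [1.767, -0.378, 0.223] [-0.0001, 0.0, 0.0776]
```

Call:
{"name": "arm_command", "arguments": {
  "increments": [
    [0.2, -0.04, 0.02, 0, 0, 0],
    [0.4, -0.08, 0.05, 0, 0, 0],
    [0.6, -0.12, 0.07, 0, 0, 0],
    [0.8, -0.17, 0.1, 0, 0, 0],
    [0.9, -0.19, 0.11, 0, 0, 0]
  ],
  "fingers": 0.1
}}

```text
t: 1.02
tool_pos: [0.3864, -0.4459, 0.3823]
orientation: [-3.078, -0.628, 0.0]
force: [0.5, -0.2, -0.4]
opening: 0.0474
gripper_force: 0.0
```

Call:
{"name": "arm_command", "arguments": {
  "increments": [
    [0.2, -0.04, 0.02, 0, 0, 0.02],
    [0.4, -0.08, 0.05, 0, 0, 0.04],
    [0.6, -0.12, 0.07, 0, 0, 0.06],
    [0.8, -0.17, 0.1, 0, 0, 0.077],
    [0.867, -0.19, 0.113, 0, 0, 0.077]
  ]
}}

```text
t: 1.65
tool_pos: [0.5311, -0.3435, 0.3597]
orientation: [-3.131, -0.252, 0.001]
force: [-0.9, -0.6, -0.3]
opening: 0.042
gripper_force: 0.0
```

```bash
python3 - <<'E'
from plant import *
from h import *
s=read_state();st(s)
c=read_camera("wrist");cv2.imwrite("pics/w1.png",c["image"][:,:,::-1])
for P in((.537,-.332,.094),(.525,-.261,.094)):print(proj(c,P))
E
```

```text
t 1.65 pos [ 0.5311 -0.3435  0.3597] yaw -80.8 F [-0.93 -0.63 -0.28] op 0.042 g 0.0 q [-0.66  0.24  1.45  0.    1.45  0.75]
[269.24944509 211.24941462]
[181.29306732 211.85202224]
```

View pics/w1.png

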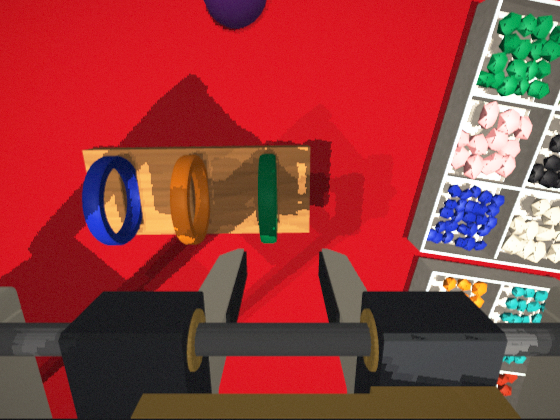

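The wrist view shows the green ring nearly edge-on at column 268, rows 152–243, with its plane almost along the image vertical. The rack corners are at about (84,150), (310,148) and (310,233).

```bash
python3 - <<'E'
from plant import *
from h import *
s=read_state()
c=read_camera("wrist")
for n,h,b in(("green",(60,90,120,25),(245,140,290,255)),("amber",(8,18,180,120),(165,150,215,250)),("blue",(112,128,120,40),(75,150,150,250))):
    m=mask(c,*h,b);p,q=cen(m);print(n,p,q)
    bc=(q[0]+q[2]/2-.5,q[1]+q[3]/2-.5);print(onz(c,bc,.056),onz(c,(bc[0],q[1]),.056),onz(c,(bc[0],q[1]+q[3]),.056))
cs=[onz(c,p,.024)[:2] for p in((84,150),(310,148),(310,233))];print(cs,np.linalg.norm(cs[1]-cs[0]),np.linalg.norm(cs[2]-cs[1]));d=cs[1]-cs[0];print("rack ang",np.degrees(np.arctan2(d[1],d[0])),"centre",(cs[0]+cs[2])/2,"green",(cs[0]+cs[2])/2+.072*d/np.linalg.norm(d))
E
```

```text
green [267.74010554 198.38918206] [259, 155, 19, 88, 1516]
[ 0.5377183  -0.32860702  0.056     ] [ 0.5774588  -0.32269069  0.056     ] [ 0.49344404 -0.3351983   0.056     ]
amber [181.3362069 199.3494695] [170, 155, 27, 90, 1508]
[ 0.5240192  -0.25047215  0.056     ] [ 0.56524734 -0.24765004  0.056     ] [ 0.4780169  -0.25362105  0.056     ]
blue [110.96372549 200.69444444] [83, 157, 59, 88, 3060]
[ 0.5123908  -0.18506761  0.056     ] [ 0.55324481 -0.18495278  0.056     ] [ 0.46686704 -0.18519557  0.056     ]
[array([ 0.54899622, -0.14115477]), array([ 0.58688133, -0.36183367]), array([ 0.49862965, -0.37854629])] 0.2239072484104046 0.08982021296083141
rack ang -80.25869092152362 centre [ 0.52381293 -0.25985053] green [ 0.53599533 -0.33081242]
```

```bash
python3 - <<'E'
from plant import *
from h import *
s=read_state();st(s);plan(s,(.5365,-.331,.29),-80.3);plan(s,(.5365,-.331,.271),-80.3)
E
```

```text
t 1.75 pos [ 0.5303 -0.3441  0.3597] yaw -80.76 F [-0.03 -0.48 -0.65] op 0.0417 g 0.0 q [-0.66  0.24  1.45 -0.    1.45  0.75]
inc [0.041, -0.06, 0.348] [-0.0001, 0.0002, -0.0025]
inc [0.041, -0.06, 0.443] [-0.0001, 0.0002, -0.0025]
```

Call:
{"name": "arm_command", "arguments": {
  "increments": [
    [0.04, -0.06, 0.05, 0, 0, -0.0025],
    [0.041, -0.06, 0.15, 0, 0, -0.0025],
    [0.041, -0.06, 0.3, 0, 0, -0.0025],
    [0.041, -0.06, 0.4, 0, 0, -0.0025],
    [0.041, -0.06, 0.443, 0, 0, -0.0025]
  ]
}}

```text
t: 2.38
tool_pos: [0.5351, -0.3313, 0.2691]
orientation: [-3.129, -0.261, 0.004]
force: [0.8, -0.6, 0.3]
opening: 0.042
gripper_force: 0.0
```

Call:
{"name": "arm_command", "arguments": {
  "increments": [
    [0, 0, 0, 0, 0, 0],
    [0, 0, 0, 0, 0, 0],
    [0, 0, 0, 0, 0, 0],
    [0, 0, 0, 0, 0, 0],
    [0, 0, 0, 0, 0, 0]
  ],
  "fingers": 1,
  "force": 40
}}

```text
t: 3.0
tool_pos: [0.5364, -0.3316, 0.2726]
orientation: [3.13, 0.262, 0.002]
force: [0.1, 1.3, 5.6]
opening: 0.0137
gripper_force: 39.9
```

Call:
{"name": "arm_command", "arguments": {
  "increments": [
    [0, 0, -0.05, 0, 0, 0],
    [0, 0, -0.15, 0, 0, 0],
    [0, 0, -0.3, 0, 0, 0],
    [0, 0, -0.5, 0, 0, 0],
    [0, 0, -0.63, 0, 0, 0]
  ]
}}

```text
t: 3.62
tool_pos: [0.5362, -0.3316, 0.4015]
orientation: [3.128, 0.261, 0.004]
force: [0.4, -0.1, -1.7]
opening: 0.0135
gripper_force: 39.9
```

```bash
python3 - <<'E'
from plant import *
from h import *
s=read_state();st(s);c=read_camera("wrist");cv2.imwrite("pics/w2.png",c["image"][:,:,::-1])
S=read_camera("scene");cv2.imwrite("pics/s2.png",cv2.resize(S["image"][110:260,170:370,::-1],(800,600),interpolation=2))
plan(s,(.6345,-.02,.397),-92.5)
E
```

```text
t 3.62 pos [ 0.5362 -0.3316  0.4015] yaw -80.45 F [ 0.37 -0.07 -1.71] op 0.0135 g 39.9 q [-0.64  0.21  1.4  -0.    1.52  0.77]
inc [0.743, -1.455, 0.021] [0.0007, -0.0009, 0.067]
```

View pics/s2.png

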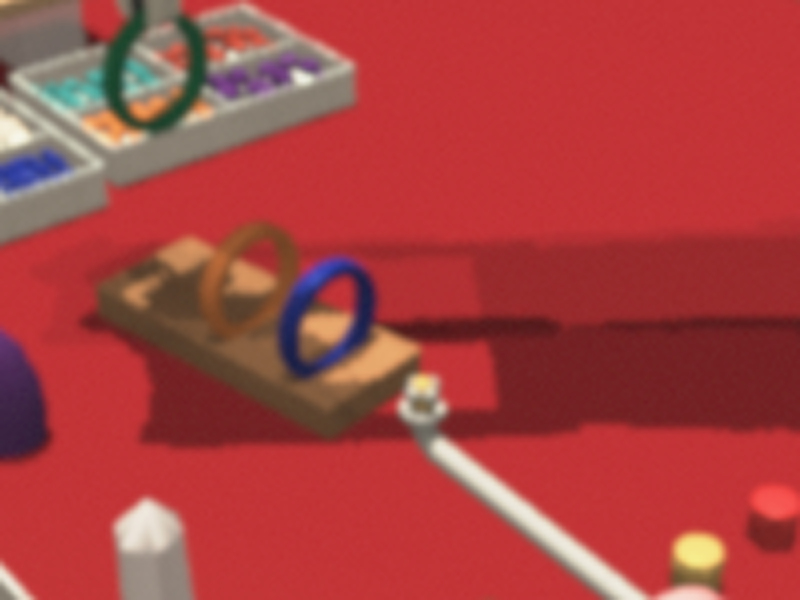

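The ring is held upright, and the collar shows at crop (423,402). I'll carry it to just before the tip.

Call:
{"name": "arm_command", "arguments": {
  "increments": [
    [0.1, -0.16, 0.004, 0, 0, 0.005],
    [0.18, -0.34, 0.006, 0, 0, 0.015],
    [0.26, -0.52, 0.008, 0, 0, 0.03],
    [0.33, -0.66, 0.009, 0, 0, 0.045],
    [0.37, -0.73, 0.01, 0, 0, 0.067]
  ]
}}

```text
t: 4.35
tool_pos: [0.5849, -0.1733, 0.3944]
orientation: [-3.14, 0.069, 0.002]
force: [-0.2, -0.2, -1.3]
opening: 0.0134
gripper_force: 39.9
```

```bash
python3 - <<'E'
from plant import *
from h import *
s=read_state();st(s)
plan(s,(.6345,-.02,.399),-92.5)
E
```

```text
t 4.35 pos [ 0.5849 -0.1733  0.3944] yaw -92.53 F [-0.18 -0.15 -1.35] op 0.0134 g 39.9 q [-0.37  0.16  1.47  0.    1.51  1.24]
inc [0.214, -0.777, -0.023] [-0.0002, 0.0005, -0.0002]
```

Call:
{"name": "arm_command", "arguments": {
  "increments": [
    [0.05, -0.16, -0.015, 0, 0, 0],
    [0.11, -0.34, -0.023, 0, 0, 0],
    [0.16, -0.52, -0.023, 0, 0, 0],
    [0.2, -0.7, -0.023, 0, 0, 0],
    [0.214, -0.777, -0.023, 0, 0, 0]
  ]
}}

```text
t: 4.97
tool_pos: [0.6344, -0.02, 0.399]
orientation: [-3.141, 0.066, 0.002]
force: [0.5, 0.0, -0.2]
opening: 0.0134
gripper_force: 39.9
```

Call:
{"name": "arm_command", "arguments": {
  "increments": [
    [0, 0, 0, 0, 0, 0],
    [0, 0, 0, 0, 0, 0],
    [0, 0, 0, 0, 0, 0],
    [0, 0, 0, 0, 0, 0],
    [0, 0, 0, 0, 0, 0]
  ]
}}

```text
t: 5.6
tool_pos: [0.6343, -0.0223, 0.4002]
orientation: [3.141, -0.07, 0.0]
force: [0.3, 0.1, -1.3]
opening: 0.0136
gripper_force: 39.9
```

```bash
python3 - <<'E'
from plant import *
from h import *
s=read_state();st(s)
c=read_camera("wrist");cv2.imwrite("pics/w3.png",c["image"][:,:,::-1])
for n,P in(("stud",(.6346,.0611,.196)),("collar",(.6346,.0611,.18)),("bar",(.639,.161,.16))):print(n,proj(c,P))
plan(s,(.6375,.135,.399),-92.5)
E
```

```text
t 5.6 pos [ 0.6343 -0.0223  0.4002] yaw -92.54 F [ 0.29  0.14 -1.3 ] op 0.0136 g 39.9 q [-0.12  0.23  1.39 -0.    1.53  1.5 ]
stud [152.14547755 256.12058632]
collar [161.3208686  246.18593728]
bar [ 37.95593373 235.68365235]
inc [-0.019, -0.786, 0.006] [0.0, -0.0, -0.0002]
```

View pics/w3.png

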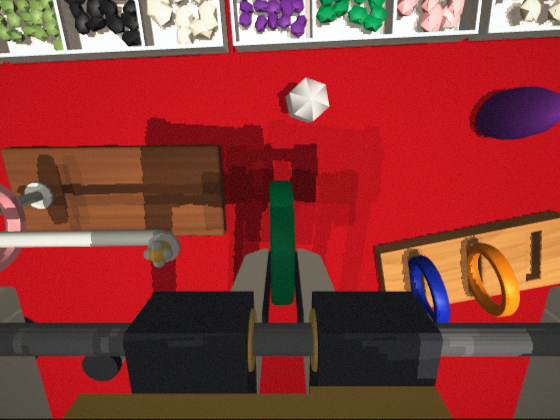

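The collar and stud are seen at (161,248) and (156,256), within 2 px of prediction, and the bar is level at row 240. The ring is aligned, so I'll slide it on.

Call:
{"name": "arm_command", "arguments": {
  "increments": [
    [-0.001, -0.1, 0.003, 0, 0, 0],
    [-0.002, -0.25, 0.006, 0, 0, 0],
    [-0.003, -0.42, 0.006, 0, 0, 0],
    [-0.005, -0.6, 0.006, 0, 0, 0],
    [-0.009, -0.78, 0.006, 0, 0, 0]
  ]
}}

```text
t: 6.28
tool_pos: [0.639, 0.1366, 0.3989]
orientation: [-3.14, 0.068, 0.0]
force: [-0.3, 0.1, -0.7]
opening: 0.0133
gripper_force: 39.9
```

Call:
{"name": "arm_command", "arguments": {
  "increments": [
    [0, 0, 0, 0, 0, 0],
    [0, 0, 0.03, 0, 0, 0],
    [0, 0, 0.08, 0, 0, 0],
    [0, 0, 0.13, 0, 0, 0],
    [0, 0, 0.17, 0, 0, 0]
  ]
}}

```text
t: 6.9
tool_pos: [0.6392, 0.1335, 0.3636]
orientation: [3.141, -0.07, -0.002]
force: [-0.3, 0.1, 0.1]
opening: 0.0137
gripper_force: 39.9
```

```bash
python3 - <<'E'
from plant import *
from h import *
s=read_state();st(s)
c=read_camera("wrist");d=read_camera("side")
cv2.imwrite("pics/w4.png",np.hstack([cv2.resize(c["image"][100:360,0:380,::-1],(400,300)),cv2.resize(d["image"][110:230,220:380,::-1],(400,300),interpolation=2)]))
E
```

```text
t 6.9 pos [0.6392 0.1335 0.3636] yaw -92.56 F [-0.3   0.09  0.06] op 0.0137 g 39.9 q [ 0.13  0.29  1.38 -0.    1.47  1.74]
```

View pics/w4.png

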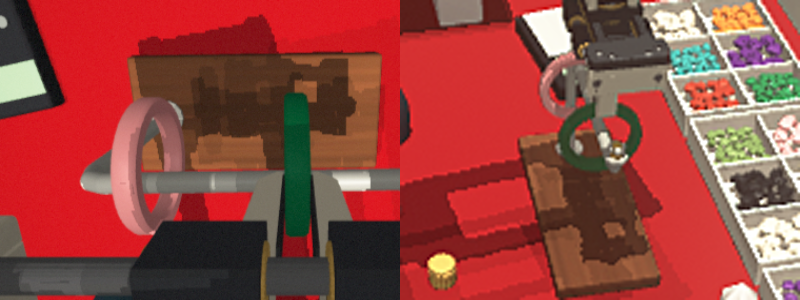

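Call:
{"name": "arm_command", "arguments": {
  "increments": [
    [-0.01, 0, 0.01, 0, 0, 0],
    [-0.016, 0, 0.02, 0, 0, 0],
    [-0.016, 0, 0.03, 0, 0, 0],
    [-0.016, 0, 0.037, 0, 0, 0],
    [-0.016, 0, 0.043, 0, 0, 0]
  ]
}}

```text
t: 7.62
tool_pos: [0.6362, 0.1343, 0.3563]
orientation: [3.141, -0.069, 0.0]
force: [-0.4, 0.3, -1.2]
opening: 0.0132
gripper_force: 39.9
```

Call:
{"name": "arm_command", "arguments": {
  "increments": [
    [0, 0, 0, 0, 0, 0],
    [0, 0, 0, 0, 0, 0],
    [0, 0, 0, 0, 0, 0],
    [0, 0, 0, 0, 0, 0],
    [0, 0, 0, 0, 0, 0]
  ]
}}

```text
t: 8.25
tool_pos: [0.6362, 0.1343, 0.3564]
orientation: [-3.141, 0.069, -0.0]
force: [-0.6, -0.2, -1.1]
opening: 0.0135
gripper_force: 39.9
```

Call:
{"name": "arm_command", "arguments": {
  "increments": [
    [0, 0, 0.004, 0, 0, 0],
    [0, 0, 0.008, 0, 0, 0],
    [0, 0, 0.011, 0, 0, 0],
    [0, 0, 0.011, 0, 0, 0],
    [0, 0, 0.011, 0, 0, 0]
  ]
}}

```text
t: 8.88
tool_pos: [0.6362, 0.1343, 0.3545]
orientation: [-3.141, 0.069, -0.001]
force: [-2.3, -0.4, 3.5]
opening: 0.0133
gripper_force: 39.8
```

Contact, at 3.5 N. Releasing with a partial opening.

Call:
{"name": "arm_command", "arguments": {
  "increments": [
    [0, 0, 0, 0, 0, 0],
    [0, 0, 0, 0, 0, 0],
    [0, 0, 0, 0, 0, 0],
    [0, 0, 0, 0, 0, 0],
    [0, 0, 0, 0, 0, 0]
  ],
  "fingers": 0.2
}}

```text
t: 9.5
tool_pos: [0.6362, 0.1343, 0.3541]
orientation: [-3.141, 0.069, 0.0]
force: [-0.7, -0.2, 0.9]
opening: 0.037
gripper_force: 0.0
```

Call:
{"name": "arm_command", "arguments": {
  "increments": [
    [0, 0, -0.05, 0, 0, 0],
    [0, 0, -0.15, 0, 0, 0],
    [0, 0, -0.25, 0, 0, 0],
    [0, 0, -0.35, 0, 0, 0],
    [0, 0, -0.4, 0, 0, 0]
  ]
}}

```text
t: 10.12
tool_pos: [0.6364, 0.1343, 0.437]
orientation: [-3.14, 0.069, -0.005]
force: [-0.7, -0.0, -1.2]
opening: 0.0372
gripper_force: 0.0
```

```bash
python3 - <<'E'
from plant import *
from h import *
s=read_state();st(s)
c=read_camera("wrist");d=read_camera("side")
cv2.imwrite("pics/w5.png",np.hstack([cv2.resize(c["image"][100:360,0:380,::-1],(400,300)),cv2.resize(d["image"][110:230,220:380,::-1],(400,300),interpolation=2)]))
plan(s,(.50,.09,.40),-90)
plan(s,(.55,.08,.42),-90)
E
```

```text
t 10.12 pos [0.6364 0.1343 0.437 ] yaw -92.5 F [-0.66 -0.05 -1.23] op 0.0372 g 0.0 q [0.13 0.25 1.29 0.   1.59 1.74]
inc [-0.672, 0.251, 0.183] [-0.0002, -0.001, -0.0139]
inc [-0.42, 0.29, 0.084] [-0.0002, -0.001, -0.0139]
```

View pics/w5.png

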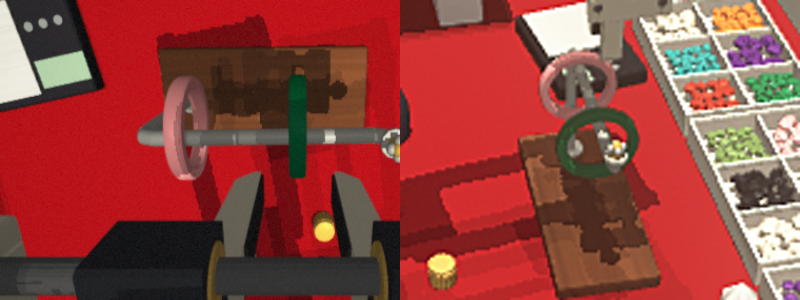

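Both rings hang freely, with green mid-bar and the stud at the right of the left panel. I'll look at the stud from directly above.

Call:
{"name": "arm_command", "arguments": {
  "increments": [
    [0, 0.06, -0.07, 0, 0, 0],
    [0.004, 0.16, -0.14, 0, 0, 0],
    [0.008, 0.28, -0.14, 0, 0, 0],
    [0.008, 0.366, -0.14, 0, 0, 0],
    [0.008, 0.366, -0.14, 0, 0, 0]
  ],
  "fingers": 0
}}

```text
t: 10.85
tool_pos: [0.6345, 0.059, 0.4615]
orientation: [3.141, -0.073, -0.002]
force: [-1.3, 0.3, 0.4]
opening: 0.0466
gripper_force: 0.0
```

Call:
{"name": "arm_command", "arguments": {
  "increments": [
    [0, 0, 0, 0, 0, 0],
    [0, 0, 0, 0, 0, 0],
    [0, 0, 0, 0, 0, 0],
    [0, 0, 0, 0, 0, 0],
    [0, 0, 0, 0, 0, 0]
  ]
}}

```text
t: 11.48
tool_pos: [0.6346, 0.0613, 0.4621]
orientation: [-3.141, 0.068, 0.0]
force: [-0.5, -0.8, 0.7]
opening: 0.0466
gripper_force: 0.0
```

```bash
python3 - <<'E'
from plant import *
from h import *
s=read_state();st(s)
c=read_camera("wrist")
print(proj(c,(.6346,.0611,.196)),proj(c,(.6346,.0611,.18)))
u,v=proj(c,(.6346,.0611,.188)).astype(int)
a=c["image"][v-40:v+40,u-50:u+50,::-1];cv2.imwrite("pics/w6.png",cv2.resize(a,(750,600),interpolation=cv2.INTER_CUBIC));print(u,v)
E
```

```text
t 11.47 pos [0.6346 0.0613 0.4621] yaw -92.49 F [-0.51 -0.78  0.73] op 0.0466 g 0.0 q [0.02 0.22 1.29 0.   1.64 1.63]
[282.33357354 220.14482346] [282.32969004 214.31060544]
282 217
```

View pics/w6.png

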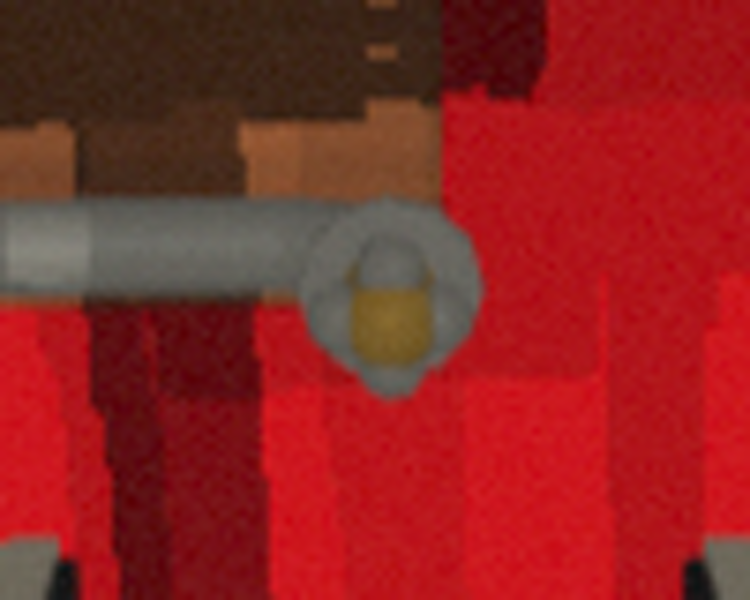

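The collar is centred at crop (391,291), i.e. pixel (283.8,215.4), so the stud sits about 1.2 mm in −y and 0.9 mm in −x from my estimate. Now the same view for the cap.

Call:
{"name": "arm_command", "arguments": {
  "increments": [
    [-0.15, -0.03, 0.05, 0, 0, 0],
    [-0.35, -0.08, 0.2, 0, 0, 0],
    [-0.57, -0.12, 0.4, 0, 0, 0],
    [-0.76, -0.16, 0.62, 0, 0, 0],
    [-0.847, -0.182, 0.765, 0, 0, 0]
  ]
}}

```text
t: 12.15
tool_pos: [0.4645, 0.1052, 0.3068]
orientation: [3.141, -0.068, -0.004]
force: [0.5, 0.1, -0.1]
opening: 0.0467
gripper_force: 0.0
```

Call:
{"name": "arm_command", "arguments": {
  "increments": [
    [0, 0, 0, 0, 0, 0],
    [0, 0, 0, 0, 0, 0],
    [0, 0, 0, 0, 0, 0],
    [0, 0, 0, 0, 0, 0],
    [0, 0, 0, 0, 0, 0]
  ]
}}

```text
t: 12.78
tool_pos: [0.4674, 0.1047, 0.3096]
orientation: [-3.141, 0.069, -0.001]
force: [0.3, -0.1, 0.4]
opening: 0.0467
gripper_force: 0.0
```

```bash
python3 - <<'E'
from plant import *
from h import *
s=read_state();st(s)
c=read_camera("wrist")
u,v=proj(c,(.467,.105,.027)).astype(int)
a=c["image"][v-40:v+40,u-50:u+50,::-1];cv2.imwrite("pics/w7.png",cv2.resize(a,(750,600),interpolation=cv2.INTER_CUBIC));print(u,v,proj(c,(.467,.105,.027)))
m=mask(c,18,38,80,60,(u-50,v-40,u+50,v+45));p,q=cen(m);print(p,q,onz(c,p,.027))
s=read_state();d=R.from_rotvec(s["orientation"]);
E
```

```text
t 12.78 pos [0.4674 0.1047 0.3096] yaw -92.52 F [ 0.33 -0.07  0.37] op 0.0467 g 0.0 q [ 0.11 -0.14  1.93  0.    1.35  1.73]
281 214 [281.85376922 214.82195474]
[281.60070258 210.90866511] [267, 194, 31, 35, 854] [0.47059448 0.10506017 0.027     ]
```

View pics/w7.png

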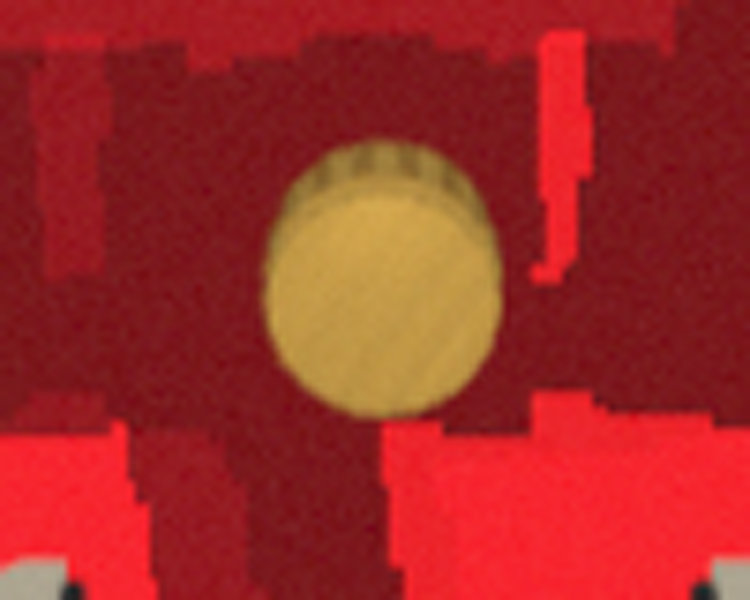

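The cap's top is centred at crop (383,304), pixel (281.6,214.1), within 1 mm of the tool axis. Descending and gripping.

Call:
{"name": "arm_command", "arguments": {
  "increments": [
    [0, -0.003, 0.1, 0, 0, 0],
    [0, -0.003, 0.25, 0, 0, 0],
    [0, -0.003, 0.4, 0, 0, 0],
    [0, -0.003, 0.52, 0, 0, 0],
    [0, -0.003, 0.583, 0, 0, 0]
  ]
}}

```text
t: 13.45
tool_pos: [0.4664, 0.1054, 0.1911]
orientation: [3.141, -0.069, -0.003]
force: [-0.3, -0.0, 0.2]
opening: 0.0465
gripper_force: 0.0
```

Call:
{"name": "arm_command", "arguments": {
  "increments": [
    [0, 0, 0, 0, 0, 0],
    [0, 0, 0, 0, 0, 0],
    [0, 0, 0, 0, 0, 0],
    [0, 0, 0, 0, 0, 0],
    [0, 0, 0, 0, 0, 0]
  ],
  "fingers": 1,
  "force": 55
}}

```text
t: 14.08
tool_pos: [0.4676, 0.1055, 0.1937]
orientation: [-3.141, 0.069, -0.003]
force: [-1.5, 0.0, 6.3]
opening: 0.0277
gripper_force: 55.0
```

Call:
{"name": "arm_command", "arguments": {
  "increments": [
    [0, 0, -0.1, 0, 0, 0],
    [0, 0, -0.3, 0, 0, 0],
    [0, 0, -0.55, 0, 0, 0],
    [0, 0, -0.8, 0, 0, 0],
    [0, 0, -1, 0, 0, 0]
  ]
}}

```text
t: 14.7
tool_pos: [0.4669, 0.1054, 0.395]
orientation: [-3.141, 0.069, -0.003]
force: [0.7, 0.2, -1.1]
opening: 0.0272
gripper_force: 55.0
```

```bash
python3 - <<'E'
from plant import *
from h import *
s=read_state();st(s)
plan(s,(.6339,.06,.415),-92.5)
E
```

```text
t 14.7 pos [0.4669 0.1054 0.395 ] yaw -92.51 F [ 0.67  0.18 -1.13] op 0.0272 g 55.0 q [ 0.11 -0.2   1.83  0.    1.51  1.73]
inc [0.845, 0.19, -0.099] [-0.0001, -0.0006, -0.0]
```

Call:
{"name": "arm_command", "arguments": {
  "increments": [
    [0.1, 0.02, -0.099, 0, 0, 0],
    [0.3, 0.07, -0.099, 0, 0, 0],
    [0.55, 0.12, -0.099, 0, 0, 0],
    [0.75, 0.17, -0.099, 0, 0, 0],
    [0.845, 0.19, -0.099, 0, 0, 0]
  ]
}}

```text
t: 15.32
tool_pos: [0.6356, 0.0592, 0.4116]
orientation: [3.141, -0.07, -0.001]
force: [-0.7, 1.0, -0.8]
opening: 0.0274
gripper_force: 55.0
```

Call:
{"name": "arm_command", "arguments": {
  "increments": [
    [0, 0, 0, 0, 0, 0],
    [0, 0, 0, 0, 0, 0],
    [0, 0, 0, 0, 0, 0],
    [0, 0, 0, 0, 0, 0],
    [0, 0, 0, 0, 0, 0]
  ]
}}

```text
t: 15.95
tool_pos: [0.6339, 0.0603, 0.4127]
orientation: [-3.141, 0.068, -0.001]
force: [-0.1, 0.6, 0.1]
opening: 0.0273
gripper_force: 55.0
```

```bash
python3 - <<'E'
from plant import *
from h import *
s=read_state();st(s)
plan(s,(.6339,.06,.39),-92.5)
w=read_camera("wrist");S=read_camera("scene");D=read_camera("side")
f=lambda c,P:cv2.resize(c["image"][P[1]-30:P[1]+30,P[0]-30:P[0]+30,::-1],(400,400),interpolation=2)
cv2.imwrite("pics/w8.png",np.hstack([f(S,(276,200)),f(D,(307,165))]))
E
```

```text
t 15.95 pos [0.6339 0.0603 0.4127] yaw -92.49 F [-0.15  0.59  0.13] op 0.0273 g 55.0 q [0.01 0.23 1.37 0.   1.55 1.63]
inc [0.0, 0.001, 0.113] [-0.0, -0.0002, 0.0001]
```

View pics/w8.png

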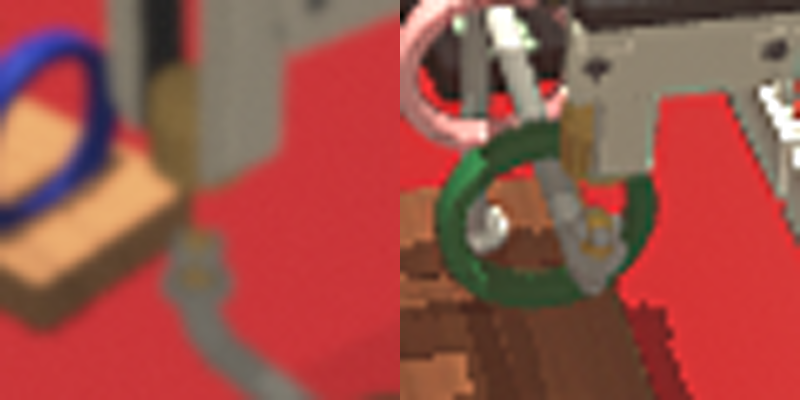

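The cap is held just above the stud in both views (left (180,130), right (585,140)). Lowering in steps while watching the forces.

Call:
{"name": "arm_command", "arguments": {
  "increments": [
    [0, 0.0, 0.03, 0, 0, 0],
    [0, 0.001, 0.06, 0, 0, 0],
    [0, 0.001, 0.09, 0, 0, 0],
    [0, 0.001, 0.115, 0, 0, 0],
    [0, 0.001, 0.13, 0, 0, 0]
  ]
}}

```text
t: 16.73
tool_pos: [0.6341, 0.0599, 0.386]
orientation: [-3.141, 0.069, 0.0]
force: [0.5, 1.1, 5.1]
opening: 0.0268
gripper_force: 55.0
```

Call:
{"name": "arm_command", "arguments": {
  "increments": [
    [0, 0, 0.005, 0, 0, 0],
    [0, 0, 0.01, 0, 0, 0],
    [0, 0, 0.015, 0, 0, 0],
    [0, 0, 0.015, 0, 0, 0],
    [0, 0, 0.015, 0, 0, 0]
  ]
}}

```text
t: 17.35
tool_pos: [0.6344, 0.06, 0.3854]
orientation: [-3.141, 0.069, -0.004]
force: [-1.6, 2.0, 8.0]
opening: 0.027
gripper_force: 55.0
```

Contact comes 12–13 mm above home, so the cap is on the balls with the stud inside the lip. Pressing on.

Call:
{"name": "arm_command", "arguments": {
  "increments": [
    [0, 0, 0.006, 0, 0, 0],
    [0, 0, 0.012, 0, 0, 0],
    [0, 0, 0.018, 0, 0, 0],
    [0, 0, 0.024, 0, 0, 0],
    [0, 0, 0.03, 0, 0, 0]
  ]
}}

```text
t: 17.98
tool_pos: [0.6339, 0.0598, 0.3764]
orientation: [3.141, -0.069, -0.002]
force: [-0.8, -0.3, -0.6]
opening: 0.0271
gripper_force: 55.0
```

Call:
{"name": "arm_command", "arguments": {
  "increments": [
    [0, 0, 0.004, 0, 0, 0],
    [0, 0, 0.008, 0, 0, 0],
    [0, 0, 0.012, 0, 0, 0],
    [0, 0, 0.016, 0, 0, 0],
    [0, 0, 0.02, 0, 0, 0]
  ]
}}

```text
t: 18.6
tool_pos: [0.6341, 0.0599, 0.3737]
orientation: [3.141, -0.069, 0.0]
force: [-3.1, 0.1, 5.0]
opening: 0.0271
gripper_force: 55.0
```

Clicked, and at the expected home height. Pressing a bit more for a firm hold.

Call:
{"name": "arm_command", "arguments": {
  "increments": [
    [0, 0, 0.005, 0, 0, 0],
    [0, 0, 0.01, 0, 0, 0],
    [0, 0, 0.015, 0, 0, 0],
    [0, 0, 0.02, 0, 0, 0],
    [0, 0, 0.025, 0, 0, 0]
  ]
}}

```text
t: 19.23
tool_pos: [0.6339, 0.0599, 0.3735]
orientation: [3.141, -0.068, 0.005]
force: [-16.6, -0.7, 31.5]
opening: 0.0271
gripper_force: 55.0
```

Call:
{"name": "arm_command", "arguments": {
  "increments": [
    [0, 0, 0, 0, 0, 0],
    [0, 0, 0, 0, 0, 0],
    [0, 0, 0, 0, 0, 0],
    [0, 0, 0, 0, 0, 0],
    [0, 0, 0, 0, 0, 0]
  ]
}}

```text
t: 19.85
tool_pos: [0.6339, 0.0599, 0.3736]
orientation: [3.141, -0.068, 0.005]
force: [-15.0, -0.7, 27.2]
opening: 0.0274
gripper_force: 55.0
```

```bash
python3 - <<'E'
from plant import *
from h import *
D=read_camera("side");S=read_camera("scene");q=lambda s:(s[0]+s[2]/2-.5,s[1]+s[3]/2-.5)
a=cen(mask(D,45,90,60,20,(260,120,345,200)))[1];b=cen(mask(S,45,90,60,20,(265,200,345,290)))[1]
print(a,b,tri(D,q(a),S,q(b)));st(read_state())
print(close_job())
E
```

```text
[283, 153, 21, 28, 207] [282, 231, 35, 39, 468] (array([0.6285518 , 0.13580465, 0.1308182 ]), np.float64(0.01462418230932113))
t 19.95 pos [0.6339 0.0599 0.3736] yaw -92.5 F [-15.4   -0.91  27.  ] op 0.0272 g 55.0 q [ 0.01  0.24  1.42 -0.    1.48  1.63]
the job is handed in; nothing more can be done
None
```

I handed the job in at about 20 s with the green bangle hanging mid-bar and the brass cap clicked on, fully home and still pressed down at about 27 N; no verdict came back, and I viewed 11 pictures, one over the limit of 10.

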